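# Put the harmonica, shaker and capo back on their own places

### The arm

A 6-joint arm with a two-finger parallel gripper is mounted at the origin on the work surface. World frame = base frame: x ahead of the robot, y to its left, z up, the work surface at z = 0. Lengths are in mm, angles in rad, forces in N, time in s.
With the tool pointing down it reaches from about 150 to 775 mm from the base axis. Payload 6.1 kg.
Tool frame: the origin (TCP) lies midway between the tips of the shut fingers; the grasp point (between the pads) lies 19 mm behind it; z points along the fingers, x is the direction in which the jaws open and shut, and the axes are right-handed (so a half turn about z gives the same grasp; the last joint's range is limited). The gripper opens to 85 mm and grips with 20 to 120 N. Pads are 22 mm wide; open, the fingers measure 114 mm over their backs; the gripper's body (76 mm by 85 mm) begins 54 mm behind the grasp point. The pads swing forward as they close: fully open they stand 13 mm farther back than shut.
Start: joints at [0, 0.126, -0.04, 1.405, 0, 1.571], TCP at [524.984, -0, 231.295] pointing down, gripper open.
Joint ranges: [-2.72, 2.72], [-0.95, 1.95], [-1.27, 1.35], [-1.78, 2.02], [-1.46, 1.47], [-3.14, 3.14]. Speed limits (rad/s): [2.39, 2.39, 3.01, 3.14, 3.14, 3.14].

### API

Orientations are given as [roll, pitch, yaw] about the fixed x, y, z axes, in that order (R = Rz(yaw) Ry(pitch) Rx(roll)).
In Python, from rig import ctrl, viewer, order gives the robot as it stands.
- The arm moves only by the shell command python3 -m handwheel 'ROWS' [FORCE]. ROWS is text: rows parted by semicolons, each of 5 numbers parted by spaces: the closure, from -1 (fully open) to 1 (shut), so that 0 is half open, then the shift along the tool's x, y, z in units of 0.25 m (1.0 is 0.25 m), then the turn about the tool's z in units of pi rad (1.0 is pi rad). In form: grip x y z roll; .... A call has 1 to 10 rows; each row is the pose to reach, as a shift and turn from the pose commanded when the call began, along the tool's axes at that moment, turning the shorter way round; what a row does not reach only later rows make up. A row lasts 1/8 s, in which the tool goes at most 62.5 mm and 10.7 degrees, less where a joint would pass 70% of its speed; a pose out of reach is approached as far as the arm can. A call with a number of a shift or a turn outside -1 to 1 is refused whole. A call with a gripper value outside its range is refused whole. The fingers move at their own pace and stop on an object; FORCE is the grip in N (left out, the last holds). Time passes only in rows, so rows that repeat a pose let the fingers close. It gives the time, the measured TCP pose, the force and the opening at its end, in the units of the state.
- ctrl.get_state(): the state, without advancing time (a new reading comes with each control period).
- viewer.capture(name): name is "scene" or "side" or "wrist"; returns a dict with "image" (420x560x3 uint8, red, green, blue), "z_map" (420x560 float32, mm along the optical axis (not along the pixel's ray), 0 where there is no reading), "vertical_fov" (degrees; the focal length in pixels is half the picture's height over the tangent of half this angle, whatever the lens; pixels are square), "cx", "cy" (the principal point, pixels), "distortion" ([k1, k2, p1, p2, k3] as OpenCV has them; the pictures are not rectified), "R" (3x3) and "t" (3): a world point X has camera coordinates R X + t. Camera axes: x right, y down, z forward; pixel columns grow to the right and rows downward; lengths in mm; the calibration is good to about 2 mm. A picture is of the moment at which its call begins.
- order.close_job(): hands the job in, once; it reports no verdict.
The state is a dict: "time_s": time; "joint_positions": joint angles; "dq": joint speeds; "joint_torque": joint torques, N m; "position": TCP position; "eef_rot": TCP orientation; "wrist_force": force on the tool from outside, world axes, zero at the start; "wrist_torque": the same for the moment, N m; "width": opening from 0.0 (shut) to 1.0 (fully open).
Only numpy, scipy, OpenCV 4.12 (cv2) and the standard library are available. Lean on these libraries where they do the work, as an engineer would, in place of code of your own. Each camera call takes 0.05 s, during which the arm holds its last target.

### The job

The harmonica, the pineapple shaker and the capo have each been left on a place that belongs to one of the others. Set them to rights, setting one of them down on the empty hexagonal felt mat on the way: at the end the harmonica lies flat and lengthways in the middle of the long dark board, the shaker stands upright in the middle of the round cork coaster, and the capo lies flat in the middle of the square stone tile. Set things down rather than dropping them, and leave the teal bowl and the wax tin where they are.

Things in the scene. Friction and masses are not known exactly. Their poses are not given: they have to be found in the camera images.
- harmonica: Chrome tremolo harmonica with a dark wooden comb, lying flat: 140 mm long (x), 28 mm wide (y), 26 mm high (z), about 0.12 kg. Origin: centre of its underside. x along its length, z up. To be gripped from above across its 28 mm width at the middle. A half turn about z gives an equally good grasp and an equally good end pose.
- shaker: Wooden pineapple-shaped shaker, standing upright: round body 50 mm across at its widest (straight-sided from 13 to 41 mm above its underside; foot 38 mm across), tuft of wooden leaves on top reaching 75 mm, about 0.07 kg. Origin: centre of its underside, z up. It may be gripped from above at any yaw, about 27 mm above its underside.
- capo: Steel capo with a lever, lying flat on its side: 95 mm long (x from -49 to +46), 36 mm wide (y), 20 mm high (z), about 0.09 kg. Its middle is a solid pivot block, 30 mm (x) by 36 mm (y), the place to grip it from above, across y; the bar and jaw run to +x, the lever and tail to -x, none wider than the block. Origin: centre of the block's underside, z up. It may lie at any yaw at the end.
- board: The harmonica's place: fixed long dark wooden board, 170 mm (x) by 60 mm (y), 6 mm thick. Origin: centre of its underside, on the shelf; top 6 mm above. x along its length.
- coaster: The shaker's place: fixed round cork coaster, 104 mm across, 6 mm thick. Origin: centre of its underside; top 6 mm above.
- tile: The capo's place: fixed square pale stone tile, 100 mm by 100 mm, 6 mm thick. Origin: centre of its underside; top 6 mm above. x and y along its sides.
- mat: The free spot: fixed hexagonal grey felt mat, 114 mm between flat sides, 6 mm thick and firm, empty at the start. Origin: centre of its underside; top 6 mm above.
- bowl: Bystander: empty teal ceramic bowl, 110 mm across the rim, 46 mm high, loose, between the places and the robot. Origin: centre of its underside.
- tin: Bystander: flat round aluminium wax tin, 60 mm across, 22 mm high, loose, at the far side. Origin: centre of its underside.
There are look-alikes about, which are no part of the job. Leave any green look-alike of the harmonica alone.

How it is judged:
By the outcome, as a careful person would: the job done as asked, in the order asked, and still so for the second after the job is handed in, with the robot touching nothing.
It also fails if it takes over 99 s, if anything falls off the work surface, if the arm or the gripper's body presses on something with over 40 N, if the wrist force passes 120 N, or if a joint passes its speed limit or range.

## Working session

There is one attempt and no reset: what is moved stays moved. The work goes in short steps, Python scripts to look and compute and a shell command to move; the robot and the scene stay as the last step left them, time stands still between calls to the robot, and variables do not carry over. Pictures are saved under pics/ and viewed, and the job is handed in when it is done.

```bash
ls; mkdir -p pics
python3 - <<'E'
from rig import ctrl, viewer
import cv2
print(ctrl.get_state())
for n in ("scene","side","wrist"):
    c=viewer.capture(n); cv2.imwrite(f"pics/{n}0.png",c["image"][:,:,::-1])
    print(n,{k:v for k,v in c.items() if k not in("image","z_map")}, (c["z_map"]>0).mean())
E
```

```text
pics
{'time_s': 0.0, 'joint_positions': array([-1.13793126e-05,  1.26412391e-01, -4.06145363e-02,  1.40541611e+00,
       -2.52422477e-05,  1.57076519e+00]), 'dq': array([-0.00028426,  0.0006658 , -0.00074939,  0.0024647 ,  0.00031608,
        0.0009131 ]), 'joint_torque': array([-1.88969068e-03, -4.35916471e+01,  3.52923596e+01,  1.73015334e-02,
       -7.00984879e-05, -2.14169546e-05]), 'position': array([ 5.24584643e+02, -1.34284968e-02,  2.30508503e+02]), 'eef_rot': array([3.14156746e+00, 1.64670900e-03, 1.97568364e-05]), 'wrist_force': array([-0.81979692, -0.05668534, -0.37666634]), 'wrist_torque': array([ 0.01055455, -0.02275137, -0.00904967]), 'width': 0.9998052402734448}
scene {'vertical_fov': 49.87155743546634, 'cx': 276.6329099695778, 'cy': 214.34769065611343, 'distortion': array([-0.02791761,  0.        ,  0.        ,  0.        ,  0.        ]), 'R': array([[-0.00754004,  0.99988751,  0.01296575],
       [ 0.66427559,  0.01470018, -0.74734319],
       [-0.74744972,  0.00297783, -0.66431171]]), 't': array([  10.97447605, -347.45022618, 1384.26536535])} 0.9957738095238096
si
[... 151 characters left out ...]
.        ,  0.        ]), 'R': array([[-0.89047751, -0.45500216,  0.00477811],
       [-0.24683367,  0.47419954, -0.84510824],
       [ 0.3822603 , -0.75372928, -0.53457388]]), 't': array([ 502.13480863,  176.86217496, 1135.07639309])} 0.9961054421768708
wrist {'vertical_fov': 68.07387740321495, 'cx': 281.28647855991574, 'cy': 207.1051135710653, 'distortion': array([-0.01469252,  0.        ,  0.        ,  0.        ,  0.        ]), 'R': array([[ 9.99998838e-01,  7.40104944e-04, -1.33262023e-03],
       [ 1.11422926e-03, -9.51487621e-01,  3.07685011e-01],
       [-1.04025245e-03, -3.07686139e-01, -9.51487340e-01]]), 't': array([-523.99166473,  -40.07472192,  380.42311033])} 0.9961904761904762
```

View pics/scene0.png

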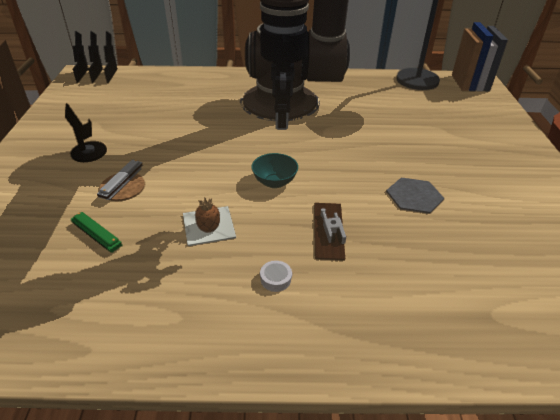

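View pics/side0.png

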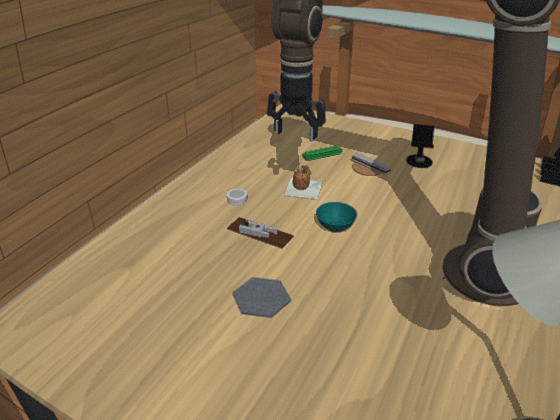

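View pics/wrist0.png

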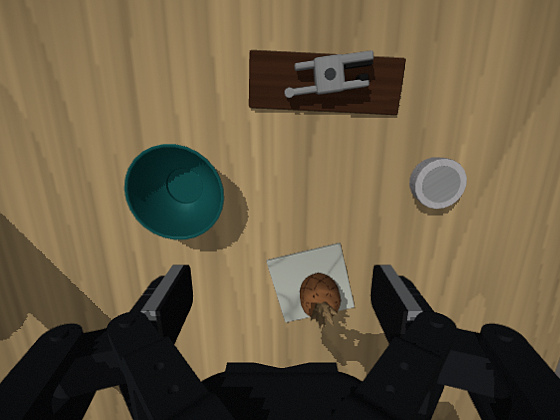

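```bash
cat > h.py <<'E'
import numpy as np, cv2
from rig import ctrl, viewer
def cam(n,save=None):
    c=viewer.capture(n)
    im=c["image"]; H,W=im.shape[:2]
    f=H/2/np.tan(np.radians(c["vertical_fov"])/2)
    c["K"]=np.array([[f,0,c["cx"]],[0,f,c["cy"]],[0,0,1]])
    c["hsv"]=cv2.cvtColor(im,cv2.COLOR_RGB2HSV)
    if save: cv2.imwrite(f"pics/{save}.png",im[:,:,::-1])
    return c
def rays(c,uv):
    uv=np.asarray(uv,float).reshape(-1,1,2)
    n=cv2.undistortPoints(uv,c["K"],c["distortion"]).reshape(-1,2)
    return np.c_[n,np.ones(len(n))]
def plane(c,uv,z):
    d=rays(c,uv)@c["R"]; o=-c["R"].T@c["t"]
    s=(z-o[2])/d[:,2]
    return o+d*s[:,None]
def xyz(c):
    H,W=c["z_map"].shape
    u,v=np.meshgrid(np.arange(W),np.arange(H))
    p=rays(c,np.stack([u,v],-1).reshape(-1,2))*c["z_map"].reshape(-1,1)
    return ((p-c["t"])@c["R"]).reshape(H,W,3)
def zone(c,box,zlo=-50,zhi=1e3):
    P=xyz(c); x0,x1,y0,y1=box
    return P,(P[...,0]>x0)&(P[...,0]<x1)&(P[...,1]>y0)&(P[...,1]<y1)&(P[...,2]>zlo)&(P[...,2]<zhi)
E
python3 - <<'E'
from h import *
for n in("scene","side","wrist"):
    c=cam(n); P=xyz(c)
    pts={"scene":[(275,275),(208,220),(333,222),(416,195),(121,180),(275,170),(95,230),(200,330),(350,330)],
     "side":[(236,196),(301,180),(257,230),(262,297),(370,163),(336,217),(322,153),(200,330),(350,330)],
     "wrist":[(440,185),(320,290),(330,75),(175,190),(500,50),(400,230)]}[n]
    print(n)
    for u,v in pts: print((u,v),P[v,u].round(1),c["hsv"][v,u])
    m=(c["hsv"][...,1]>60)&(abs(P[...,2])<15)&(P[...,0]>350)&(P[...,0]<700)&(abs(P[...,1])<300)
    z=P[...,2][m]; print("table z",np.percentile(z,[5,25,50,75,95]).round(1))
E
```

```text
scene
(275, 275) [717.5  -8.9  22.9] [ 18   9 142]
(208, 220) [ 593.9 -145.5   44.9] [ 13 139  68]
(333, 222) [576.  109.8  28. ] [15 32 64]
(416, 195) [457.2 313.8   7.3] [ 0  3 88]
(121, 180) [ 448.7 -363.1   31.6] [15  5 99]
(275, 170) [379.6 -12.3  15.5] [74 65 51]
(95, 230) [ 608.6 -374.8   26.2] [ 65 156 106]
(200, 330) [ 8.233e+02 -1.355e+02  2.000e-01] [ 18 106 175]
(350, 330) [818.9 121.   -0. ] [ 18 107 160]
table z [-0.9  0.3  1.2  2.   4.9]
side
(236, 196) [704.3   9.7  23.6] [ 70   5 148]
(301, 180) [ 562.5 -121.3   46.8] [ 14 141 127]
(257, 230) [567.6 130.1  27.2] [ 90   9 146]
(262, 297) [447.7 321.2   8.6] [105  26  99]
(370, 163) [ 426.7 -353.3   27.7] [108  13  96]
(336, 217) [419.1 -41.7   9.9] [ 90 187 108]
(322, 153) [ 597.  -362.2   18.9] [ 65 176  77]
(200, 330) [516.3 461.    2.2] [ 19  97 181]
(350, 330) [242.9 318.8   1.8] [ 19  98 182]
table z [-2.9 -1.3 -0.2  1.   3.8]
wrist
(440, 185) [709.1  -7.   22.8] [ 30   2 121]
(320, 290) [ 570.3 -127.2   54.2] [ 13 155 120]
(330, 75) [574.5 110.6  27.9] [100  14  54]
(175, 190) [393.8 -18.1   5. ] [ 89 198  71]
(500, 50) [ 7.644e+02  1.398e+02 -6.000e-01] [ 19 104 144]
(400, 230) [678.  -72.3   1.1] [ 19 101 141]
table z [-0.7  0.1  0.6  1.3  6.5]
```

```bash
cat > m.py <<'E'
from h import *
def big(m):
    m=m.astype(np.uint8); cs,_=cv2.findContours(m,cv2.RETR_EXTERNAL,cv2.CHAIN_APPROX_NONE)
    return max(cs,key=cv2.contourArea).reshape(-1,2)
def rect(q):
    (c,s,a)=cv2.minAreaRect(q[:,:2].astype(np.float32))
    if s[0]<s[1]: a+=90; s=s[::-1]
    return np.round(c,1),np.round(s,1),round(((a+90)%180)-90,1)
def circ(p):
    A=np.c_[2*p,np.ones(len(p))]; s=np.linalg.lstsq(A,(p**2).sum(1),rcond=None)[0]
    r=np.sqrt(s[2]+s[0]**2+s[1]**2); return s[:2].round(1),round(r,1)
E
python3 - <<'E'
from m import *
for n in("scene","side","wrist"):
    c=cam(n); h,s,v=[c["hsv"][...,i].astype(int) for i in range(3)]
    print("==",n)
    def tr(name,f):
        try: print(name,f())
        except Exception as e: print(name,"fail",e)
    if n!="wrist":
        def mat():
            P,z=zone(c,(370,540,230,400),-5,20); k=big(z&(s<45)); q=plane(c,k,6); return rect(q),circ(q[:,:2])
        tr("mat",mat)
        def harm():
            P,z=zone(c,(370,530,-450,-270),20,45); k=big(z); return rect(plane(c,k,32)),np.median(P[z],0).round(1),rect(P[z])
        tr("harm(z 32)",harm)
        def coas():
            P,z=zone(c,(370,530,-450,-270),-6,14); k=z&(s>118); 
            cv2.imwrite(f"pics/coas_{n}.png",(k*255).astype(np.uint8)); return rect(plane(c,big(k),6))
        tr("coaster",coas)
    def board():
        P,z=zone(c,(450,700,40,190),-4,16); k=big(z&(v<95)&(s>100)); q=plane(c,k,6); return rect(q)
    tr("board",board)
    def tile():
        P,z=zone(c,(500,680,-220,-50),-4,16); k=big(z&(s<60)&(v>100)); q=plane(c,k,6); return rect(q)
    tr("tile",tile)
    def capo():
        P,z=zone(c,(450,700,40,190),17,45); k=big(z); return rect(plane(c,k,26)),rect(P[z]),np.median(P[z],0).round(1)
    tr("capo",capo)
    def shak():
        P,z=zone(c,(500,680,-220,-50),18,46); return np.median(P[z],0).round(1),P[z].min(0).round(1),P[z].max(0).round(1)
    tr("shaker",shak)
    def bowl():
        P,z=zone(c,(300,500,-110,60),36,60); k=big(z); return circ(P[z][:,:2])
    tr("bowl",bowl)
    def tin():
        P,z=zone(c,(650,780,-70,50),17,40); return P[z].mean(0).round(1)
    tr("tin",tin)
E
```

```text
== scene
mat ((array([451.1, 311.9]), array([129.2, 112.1]), -41.9), (array([451.5, 312.2]), np.float64(59.0)))
harm(z 32) ((array([ 438.7, -366.9]), array([145. ,  35.8]), -20.3), array([ 441.7, -369.6,   31.9]), (array([ 432. , -371.5]), array([137.1,  29. ]), -20.8))
coaster (array([ 447. , -342.4]), array([105.7,  47.4]), -19.5)
board (array([575.4, 100.6]), array([173.9,  61.4]), -2.6)
tile (array([ 564.7, -151.7]), array([101.6, 100.1]), 14.8)
capo ((array([579.7, 108.8]), array([97.1, 37.7]), 6.0), (array([575.5, 109.2]), array([94.3, 35.5]), 6.7), array([586.8, 108.9,  25.9]))
shaker (array([ 594.3, -147. ,   33.5]), array([ 568.5, -174.8,   18.1]), array([ 601.1, -125.4,   45.9]))
bowl (array([408.8, -13.9]), np.float64(51.2))
tin [713.5  -8.   23. ]
== side
mat ((array([451.8, 317.1]), array([130.1, 114.1]), -42.3), (array([452.1, 317.3]), np.float64(59.9)))
harm(z 32) ((array([ 429.1, -354.5]), array([136.8,  46.1]), -22.2), array([ 427.1, -359.6,   30.4]), (array([ 432.7, -365.1]), array([132.9,  33.2]), -23.9))
coaster (array([ 444.6, -337.5]), array([97.2, 44.8]), -20.6
[... 182 characters left out ...]
ray([575. , 112.9]), array([92.6, 43.6]), 6.8), array([579.1, 118.7,  23.6]))
shaker (array([ 564.2, -128.5,   33.3]), array([ 549.1, -156.6,   18.3]), array([ 593.3, -117.4,   45.6]))
bowl (array([407.6,  -9. ]), np.float64(51.4))
tin [710.   -0.9  21.7]
== wrist
board (array([572.8, 102.5]), array([170.1,  63.8]), -2.6)
tile (array([ 564.4, -148.9]), array([102.2,  99.8]), -75.2)
capo ((array([572.3, 111.5]), array([94. , 36.1]), 7.8), (array([572.4, 111.8]), array([94.3, 36.3]), 7.8), array([577.7, 113.6,  25.8]))
shaker (array([ 567.2, -127.5,   35.1]), array([ 547.3, -154.2,   18. ]), array([ 597.6, -123.3,   46. ]))
bowl (array([407. , -11.2]), np.float64(51.1))
tin [707.7  -4.8  22.8]
```

```bash
python3 -m handwheel '-1 0.05 -0.12 0.08 -0.1; -1 0.1 -0.24 0.16 -0.2; -1 0.19 -0.44 0.2 -0.3; -1 0.19 -0.44 0.2 -0.4; -1 0.19 -0.44 0.2 -0.45; -1 0.19 -0.44 0.2 -0.5; -1 0.19 -0.44 0.2 -0.543; -1 0.19 -0.44 0.2 -0.543; -1 0.19 -0.44 0.2 -0.543; -1 0.19 -0.44 0.2 -0.543' 40
cat > w.py <<'E'
from m import *
import sys
c=cam("wrist",sys.argv[1]); s=ctrl.get_state()
print(s["time_s"],s["position"].round(1),s["eef_rot"].round(3),s["joint_positions"].round(2),s["width"])
E
python3 w.py w1
python3 - <<'E'
from m import *
c=cam("wrist")
P,z=zone(c,(450,700,40,190),17,45); k=big(z); print(rect(plane(c,k,26)),rect(P[z]))
E
```

```text
time_s: 1.7
position: [572.5, 110.0, 181.3]
eef_rot: [-3.142, -0.0, 1.705]
wrist_force: [0.0, -1.3, 0.2]
width: 1.002
1.75 [572.5 110.  181.3] [-3.142  0.     1.704] [ 0.19  0.24 -0.01  1.32 -0.    0.06] 0.9994430348570841
(array([571.8, 112. ]), array([93.6, 35.4]), 6.6) (array([572.5, 111.9]), array([93.9, 35.9]), 6.5)
```

View pics/w1.png

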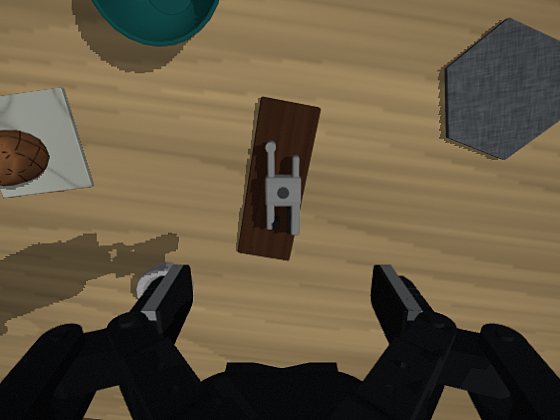

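Run:
```python
from m import *
c=cam("wrist")
print(plane(c,[(283,192)],26))
h,s,v=[c["hsv"][...,i].astype(int) for i in range(3)]
P,z=zone(c,(450,700,40,190),17,45)
# block: rows along tool; find extent of mask per row
for r in range(140,240,6):
    u=np.where(z[r])[0]; print(r,u.min() if len(u) else None,u.max() if len(u) else None,len(u))
sub=v[180:206,270:297]; 
m=np.zeros_like(v,bool); m[180:206,272:295]=sub[:,2:25]<75; yy,xx=np.nonzero(m); print(xx.mean(),yy.mean(),plane(c,[(xx.mean(),yy.mean())],26),len(xx))
for n,sz in(("mat",0),):
    cc=cam("scene")
```

```text
[[573.62957326 112.38897162  26.        ]]
140 None None 0
146 266 275 10
152 267 274 7
158 267 298 15
164 268 299 14
170 268 299 15
176 268 298 23
182 265 301 37
188 265 300 35
194 265 300 35
200 266 300 35
206 267 299 32
212 267 299 21
218 267 299 22
224 267 299 26
230 287 299 13
236 None None 0
282.71844660194176 192.53398058252426 [[574.21032863 112.18557187  26.        ]] 103
```

Run:
```python
import cv2
i=cv2.imread("pics/w1.png")[130:250,220:350]; cv2.imwrite("pics/w1c.png",cv2.resize(i,None,fx=4.5,fy=4.5,interpolation=cv2.INTER_NEAREST))
```

```text
(no output)
```

View pics/w1c.png

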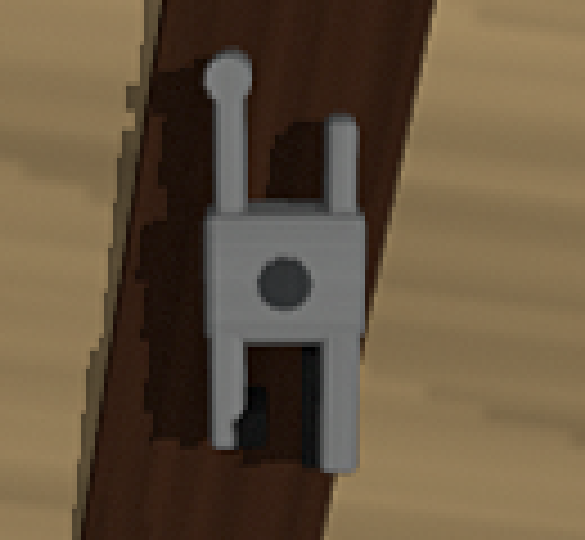

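```bash
cat > go.py <<'E'
# usage: go.py X Y Z YAWdeg [from: X Y Z YAWdeg commanded]: shift in tool axes and units from commanded pose
import sys, numpy as np
a=list(map(float,sys.argv[1:]))
t=np.array(a[:3]); 
if len(a)>4: p=np.array(a[4:7]); th=np.radians(a[7])
else:
    from rig import ctrl
    s=ctrl.get_state(); p=s["position"]; th=s["eef_rot"][2]
d=t-p; c,s_=np.cos(th),np.sin(th)
tw=(np.radians(a[3])-th+np.pi)%(2*np.pi)-np.pi
print("units x y z roll:",(np.array([c*d[0]+s_*d[1],s_*d[0]-c*d[1],-d[2]])/250).round(4),round(-tw/np.pi,4))
E
python3 go.py 574 112.2 9 97.4
python3 -m handwheel '-1 0.008 0.007 0.1 0.001; -1 0.008 0.007 0.25 0.001; -1 0.008 0.007 0.4 0.001; -1 0.008 0.007 0.52 0.001; -1 0.008 0.007 0.6 0.001; -1 0.008 0.007 0.65 0.001;-1 0.008 0.007 0.68 0.001;-1 0.008 0.007 0.689 0.001;-1 0.008 0.007 0.689 0.001'
```

```text
units x y z roll: [0.008  0.0071 0.6891] 0.0012
time_s: 3.02
position: [574.4, 112.3, 9.6]
eef_rot: [3.141, -0.0, 1.703]
wrist_force: [-0.3, -0.2, -0.3]
width: 1.003
```

```bash
python3 -m handwheel '0 0 0 0 0; 0.3 0 0 0 0;1 0 0 0 0;1 0 0 0 0;1 0 0 0 0;1 0 0 0 0' 40; python3 w.py w2
```

```text
time_s: 3.78
position: [574.3, 112.3, 9.5]
eef_rot: [3.141, -0.0, 1.703]
wrist_force: [-1.2, -0.7, 4.9]
width: 0.409
3.825 [574.3 112.3   9.5] [ 3.141 -0.     1.703] [ 0.19  0.32 -0.29  0.96 -0.    0.06] 0.4091938470484779
```

View pics/w2.png

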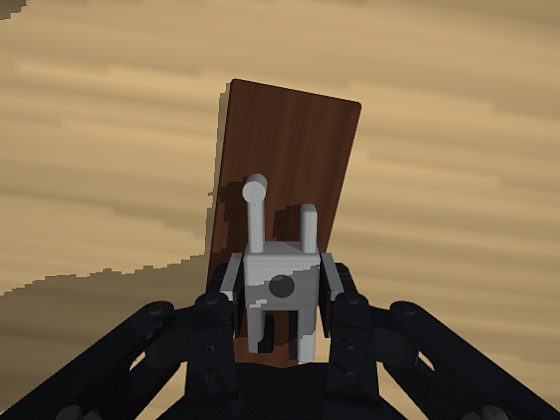

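```bash
python3 go.py 451.5 314.5 69 97.5 574 112.2 9 97.5;  python3 go.py 451.5 314.5 10 97.5 574 112.2 9 97.5
python3 -m handwheel '1 0 0 -0.02 0;1 0 0 -0.08 0; 1 0 0 -0.16 0; 1 0 0 -0.24 0; 1 0.08 -0.06 -0.26 0;1 0.18 -0.12 -0.26 0;1 0.3 -0.2 -0.26 0;1 0.42 -0.28 -0.26 0;1 0.54 -0.36 -0.26 0;1 0.66 -0.44 -0.26 0' 50
```

```text
units x y z roll: [ 0.8662 -0.3802 -0.24  ] -0.0
units x y z roll: [ 0.8662 -0.3802 -0.004 ] -0.0
time_s: 5.08
position: [441.0, 262.4, 73.9]
eef_rot: [-3.141, 0.0, 1.703]
wrist_force: [0.3, 0.8, -1.6]
width: 0.41
```

```bash
python3 -m handwheel '1 0.08 0.02 0 0;1 0.16 0.05 0 0; 1 0.206 0.06 0.02 0; 1 0.206 0.06 0.08 0;1 0.206 0.06 0.14 0;1 0.206 0.06 0.2 0;1 0.206 0.06 0.23 0;1 0.206 0.06 0.245 0;1 0.206 0.06 0.253 0;1 0.206 0.06 0.253 0'; python3 w.py w3
```

```text
time_s: 6.32
position: [451.5, 314.5, 11.1]
eef_rot: [3.141, -0.0, 1.703]
wrist_force: [0.1, 0.5, -1.1]
width: 0.406
6.375 [451.5 314.5  11.2] [ 3.141 -0.     1.703] [ 0.61  0.26 -0.37  0.94 -0.    0.48] 0.40790865343088734
```

View pics/w3.png

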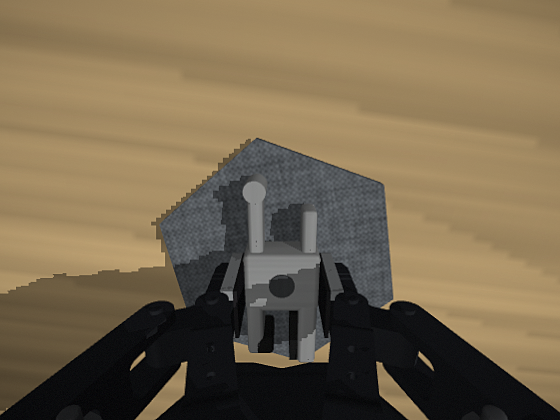

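Run:
```python
from m import *
c=cam("wrist")
p=plane(c,[(258,138),(385,185),(393,300),(158,222)],6)[:,:2]; print(p.round(1))
# opposite vertices: (393,300)... consecutive v0,v1,v2 and v_-1: hex centre = v_{-1}+v1-v0
print((p[3]+p[1]-p[0]).round(1),(p[0]+p[2]-p[1]).round(1),[np.linalg.norm(p[i]-p[j]).round(1) for i,j in((0,1),(1,2),(0,3))])
print(plane(c,[(305,360),(254,190)],26).round(1))
```

```text
[[388.3 295.8]
 [402.5 359.9]
 [466.1 379.8]
 [436.8 249.8]]
[451. 314.] [451.9 315.6] [np.float64(65.7), np.float64(66.6), np.float64(66.8)]
[[494.9 333.4  26. ]
 [408.1 297.7  26. ]]
```

```bash
python3 -m handwheel '1 0 0 0.004 0;1 0 0 0.006 0;1 0 0 0.006 0; 0.2 0 0 0.006 0; 0 0 0 0.006 0;-0.5 0 0 0.006 0;-1 0 0 0.006 0;-1 0 0 0.006 0'; python3 go.py 433 -367 180 69 451.5 314.5 9.8 97.5
```

```text
time_s: 7.42
position: [451.3, 314.3, 9.2]
eef_rot: [-3.142, -0.0, 1.703]
wrist_force: [0.0, -0.3, 0.7]
width: 0.998
units x y z roll: [-2.693  -0.4292 -0.6808] 0.1583
```

```bash
python3 -m handwheel '-1 0 0 -0.05 0;-1 0 0 -0.2 0;-1 0 0 -0.42 0;-1 -0.1 0 -0.6 0;-1 -0.3 -0.05 -0.68 0;-1 -0.5 -0.08 -0.68 0;-1 -0.75 -0.12 -0.68 0;-1 -1 -0.16 -0.68 0'; python3 -m handwheel '-1 -0.25 -0.04 0 0;-1 -0.5 -0.08 0 0;-1 -0.75 -0.12 0 0;-1 -1 -0.16 0 0'; python3 go.py 433 -367 180 69
```

```text
time_s: 8.43
position: [444.4, 61.2, 180.5]
eef_rot: [3.14, 0.0, 1.704]
wrist_force: [0.8, -1.1, -0.9]
width: 1.004
time_s: 8.93
position: [437.6, -189.2, 180.6]
eef_rot: [3.14, 0.001, 1.703]
wrist_force: [0.8, 0.3, 0.2]
width: 0.996
units x y z roll: [-0.7027 -0.1118  0.0024] 0.1586
```

```bash
python3 -m handwheel '-1 -0.25 -0.04 0 0.05;-1 -0.5 -0.08 0 0.1;-1 -0.7 -0.11 0 0.158;-1 -0.7 -0.11 0 0.158;-1 -0.7 -0.11 0 0.158;-1 -0.7 -0.11 0 0.158'; python3 w.py w4
python3 - <<'E'
from m import *
c=cam("wrist"); h,s,v=[c["hsv"][...,i].astype(int) for i in range(3)]
P,z=zone(c,(340,530,-460,-270),22,45); k=big(z); print("harm",rect(plane(c,k,32)),rect(P[z]),np.median(P[z][:,2]))
P,z=zone(c,(340,530,-460,-270),-6,14)
for t in(110,120,130,140):
    m=z&(s>t)&(h<16); print(t,m.sum(),c["hsv"][m].mean(0) if m.any() else 0)
E
```

```text
time_s: 9.68
position: [433.8, -363.1, 179.8]
eef_rot: [3.141, -0.0, 1.208]
wrist_force: [0.3, 1.0, 0.4]
width: 1.002
9.725 [ 433.9 -363.   179.9] [3.141 0.    1.208] [-0.7   0.21 -0.06  1.31  0.   -0.33] 1.0003024795391198
harm (array([ 426.1, -369.9]), array([136.7,  27.5]), -20.1) (array([ 428., -371.]), array([140.7,  28.4]), -20.2) 32.07024450592175
110 4394 [ 14.87346381 128.93445608 110.06781975]
120 4381 [ 14.87354485 128.96621776 110.02008674]
130 1005 [ 14.84676617 133.10149254  87.5880597 ]
140 36 [ 14.66666667 145.58333333  73.41666667]
```

View pics/w4.png

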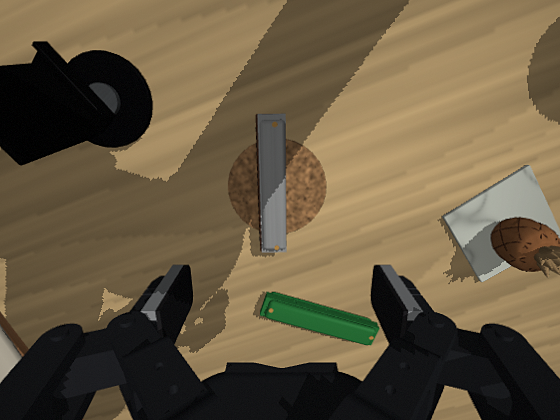

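```bash
python3 - <<'E'
from m import *
c=cam("wrist"); h,s,v=[c["hsv"][...,i].astype(int) for i in range(3)]
P,z=zone(c,(340,530,-460,-270),-6,14)
m=z&(s>115)&(h<17)
m=cv2.morphologyEx(m.astype(np.uint8),cv2.MORPH_OPEN,np.ones((3,3)))
cs,_=cv2.findContours(m,cv2.RETR_EXTERNAL,cv2.CHAIN_APPROX_NONE)
cs=[k.reshape(-1,2) for k in cs if cv2.contourArea(k)>400]
k=np.vstack(cs); hull=cv2.convexHull(k.astype(np.int32)).reshape(-1,2)
q=plane(c,hull,6)[:,:2]; print(len(cs),cv2.minEnclosingCircle(q.astype(np.float32)))
# outer points only: those far from centre
q=plane(c,k,6)[:,:2]
for _ in range(5):
    ce,r=circ(q if _==0 else q[np.abs(np.linalg.norm(q-ce,axis=1)-52)<2.5])
    if _==0: ce=np.array(cv2.minEnclosingCircle(q.astype(np.float32))[0])
print(ce,r)
E
python3 go.py 428 -370.8 9 69.4 433.6 -363.2 180.2 69.2
```

```text
2 ((434.24310302734375, -368.0549621582031), 51.68722915649414)
[ 434.  -368.1] 50.9
units x y z roll: [-0.0364 -0.0101  0.6848] -0.0011
```

```bash
python3 -m handwheel '-1 -0.036 -0.01 0.05 -0.003;-1 -0.036 -0.01 0.2 -0.003;-1 -0.036 -0.01 0.4 -0.003;-1 -0.036 -0.01 0.54 -0.003;-1 -0.036 -0.01 0.63 -0.003;-1 -0.036 -0.01 0.67 -0.003;-1 -0.036 -0.01 0.682 -0.003;-1 -0.036 -0.01 0.682 -0.003'; python3 -m handwheel '0 0 0 0 0;0.5 0 0 0 0;1 0 0 0 0;1 0 0 0 0;1 0 0 0 0;1 0 0 0 0' 50; python3 w.py w5
```

```text
time_s: 10.82
position: [428.4, -372.1, 9.5]
eef_rot: [3.141, 0.0, 1.216]
wrist_force: [-0.7, 0.1, 0.1]
width: 0.997
time_s: 11.58
position: [428.4, -371.9, 9.3]
eef_rot: [3.141, 0.0, 1.216]
wrist_force: [-0.3, 0.5, 5.3]
width: 0.318
11.625 [ 428.4 -371.9    9.3] [3.141 0.    1.216] [-0.71  0.29 -0.33  0.95  0.   -0.36] 0.31592461851728415
```

View pics/w5.png

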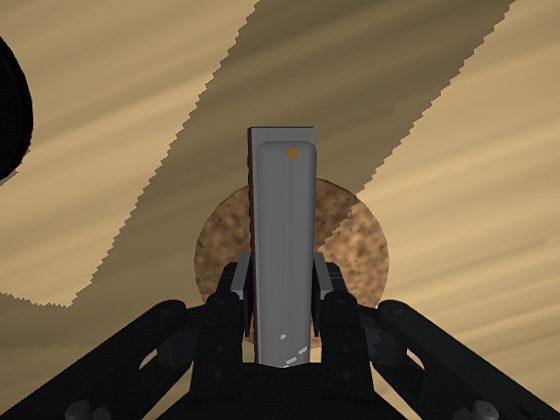

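```bash
python3 - <<'E'
from m import *
c=cam("wrist"); st=ctrl.get_state(); th=st["eef_rot"][2]; p=st["position"][:2]
e=plane(c,[(282,127.5)],32)[0,:2]; xt=np.array([np.cos(th),np.sin(th)]); yt=np.array([np.sin(th),-np.cos(th)])
print("end in tool xy:",(e-p)@xt,(e-p)@yt)
for n in("scene","side"):
    c=cam(n); h,s,v=[c["hsv"][...,i].astype(int) for i in range(3)]
    P,z=zone(c,(450,700,40,190),-4,16); k=big(z&(v<95)&(s>100)); print(n,"board",rect(plane(c,k,6)))
E
python3 go.py 574 102 75 87.4;python3 go.py 574 102 11 87.4
```

```text
end in tool xy: 0.6773138288531575 -71.87966756437304
scene board (array([575.6, 100.9]), array([172.5,  61.8]), -2.5)
side board (array([573.2, 108.5]), array([168.6,  61.5]), -2.2)
units x y z roll: [ 1.9799 -0.1129 -0.2628] -0.0986
units x y z roll: [ 1.9799 -0.1129 -0.0068] -0.0986
```

```bash
python3 -m handwheel '1 0 0 -0.02 0;1 0 0 -0.08 0;1 0 0 -0.18 0;1 0 0 -0.3 0;1 0 0 -0.42 0;1 0.06 0 -0.52 0;1 0.16 -0.01 -0.56 -0.02;1 0.3 -0.02 -0.56 -0.04;1 0.45 -0.03 -0.56 -0.06;1 0.6 -0.04 -0.56 -0.08'; python3 -m handwheel '1 0.15 -0.01 0 0;1 0.3 -0.02 0 -0.01;1 0.45 -0.04 0 -0.018;1 0.6 -0.05 0 -0.018;1 0.75 -0.06 0 -0.018;1 0.88 -0.06 0 -0.018;1 0.96 -0.06 0 -0.018;1 1 -0.06 0 -0.018;1 1 -0.06 0 -0.018'; python3 go.py 574 102 75 87.4
```

```text
time_s: 13.02
position: [471.0, -226.5, 149.7]
eef_rot: [3.141, 0.0, 1.469]
wrist_force: [0.0, -0.6, -1.2]
width: 0.319
time_s: 14.15
position: [481.9, 22.8, 149.2]
eef_rot: [3.141, 0.0, 1.525]
wrist_force: [-0.7, -0.1, -1.4]
width: 0.323
units x y z roll: [0.3334 0.3535 0.2966] -0.0003
```

```bash
python3 -m handwheel '1 0.06 0.06 0 0;1 0.15 0.16 0 0;1 0.25 0.26 0.05 0;1 0.333 0.35 0.12 0;1 0.333 0.353 0.2 0;1 0.333 0.353 0.26 0;1 0.333 0.353 0.28 0;1 0.333 0.353 0.28 0'; python3 w.py w6;  python3 - <<'E'
from m import *
c=cam("wrist"); h,s,v=[c["hsv"][...,i].astype(int) for i in range(3)]
P,z=zone(c,(450,700,40,190),-4,16); k=big(z&(v<95)&(s>100)); print("board",rect(plane(c,k,6)))
E
```

```text
time_s: 15.15
position: [573.9, 101.3, 78.9]
eef_rot: [-3.142, 0.0, 1.523]
wrist_force: [-0.1, -0.7, -1.3]
width: 0.322
15.2 [574.1 101.4  79.4] [ 3.141 -0.     1.523] [ 0.17  0.27 -0.19  1.1  -0.    0.22] 0.3162610292295217
board (array([544.9, 104. ]), array([114.4,  63.7]), -2.7)
```

View pics/w6.png

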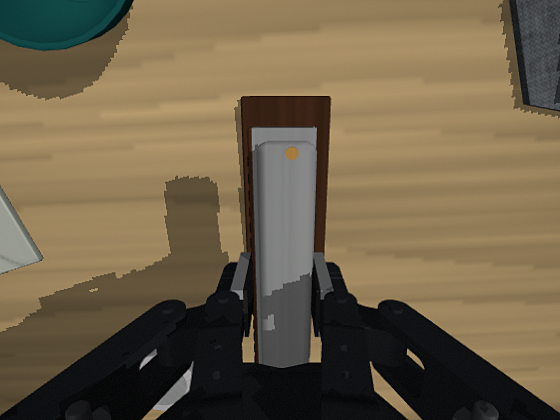

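Run:
```python
from m import *
c=cam("wrist"); h,s,v=[c["hsv"][...,i].astype(int) for i in range(3)]
st=ctrl.get_state(); th=st["eef_rot"][2]; p=st["position"][:2]
xt=np.array([np.cos(th),np.sin(th)]); yt=np.array([np.sin(th),-np.cos(th)])
P,z=zone(c,(450,700,40,190),3,16); m=z&(s>60)&(v<110)
L=[];R=[]
for r in range(105,250,10):
    u=np.where(m[r])[0]
    a=plane(c,[(u.min()-.5,r),(u.max()+.5,r)],6)[:,:2]
    t=(a-p); print(r,u.min(),u.max(),(t@xt).round(1),(t@yt).round(1))
col=[np.where(m[:,u])[0].min() for u in range(250,325,10)]; print(col)
e=plane(c,[(286,np.median(col)-.5)],6)[0,:2]; print("board end",e,(e-p)@xt,(e-p)@yt)
# harmonica end now: z
zz=p; hz=st["position"][2]-9.4+32
r=127.5
e=plane(c,[(252,r),(317,r)],hz)[:,:2]; print("harm end",((e-p)@xt).round(1),((e-p)@yt).round(1))
```

```text
105 241 329 [-26.6  32.4] [-80.3 -80.3]
115 241 329 [-26.8  32.7] [-73.9 -74. ]
125 242 328 [-26.4  32.4] [-67.4 -67.5]
135 242 328 [-26.7  32.7] [-60.8 -60.9]
145 242 328 [-26.9  33. ] [-54.1 -54.1]
155 243 327 [-26.5  32.6] [-47.2 -47.2]
165 243 327 [-26.7  32.9] [-40.2 -40.2]
175 244 327 [-26.3  33.3] [-33.  -33.1]
185 244 326 [-26.6  32.9] [-25.8 -25.8]
195 244 326 [-26.8  33.2] [-18.3 -18.4]
205 245 325 [-26.4  32.8] [-10.7 -10.8]
215 245 325 [-26.7  33.2] [-3. -3.]
225 246 324 [-26.2  32.8] [4.9 4.9]
235 246 324 [-26.5  33.1] [13. 13.]
245 246 323 [-26.8  32.7] [21.3 21.2]
[np.int64(95), np.int64(95), np.int64(95), np.int64(95), np.int64(95), np.int64(95), np.int64(95), np.int64(95)]
board end [487.78619146 109.19016439] 3.548817703764587 -86.86704263988784
harm end [-10.5  13.9] [-71.8 -71.8]
```

```bash
python3 -m handwheel '1 0.01 0 0.03 0;1 0.01 0 0.1 0;1 0.01 0 0.17 0;1 0.01 0 0.22 0;1 0.01 0 0.25 0;1 0.01 0 0.264 0;1 0.01 0 0.27 0;1 0.01 0 0.274 0;1 0.01 0 0.276 0;1 0.01 0 0.276 0'; python3 w.py w7
```

```text
time_s: 16.55
position: [574.1, 104.1, 10.0]
eef_rot: [3.141, -0.0, 1.524]
wrist_force: [0.0, -0.8, -0.5]
width: 0.323
16.6 [574.1 104.2  10. ] [ 3.141 -0.     1.524] [ 0.18  0.32 -0.29  0.96  0.    0.23] 0.3175213467728051
```

View pics/w7.png

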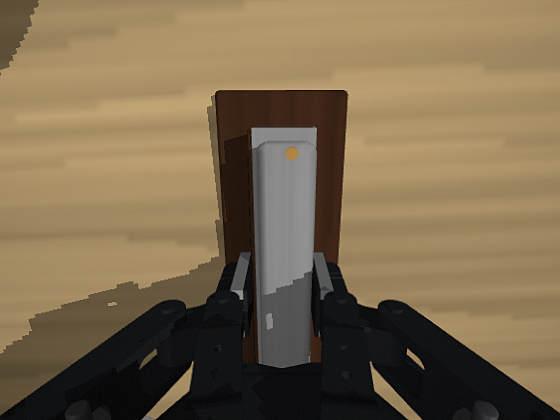

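```bash
python3 -m handwheel '1 0 0 0.002 0;1 0 0 0.004 0;0.5 0 0 0.004 0; 0.2 0 0 0.004 0; -0.2 0 0 0.004 0;-1 0 0 0.004 0;-1 0 0 0.004 0;-1 0 0 0.004 0'; python3 go.py 568 -149 189 87.4
```

```text
time_s: 17.6
position: [574.0, 104.2, 8.8]
eef_rot: [-3.142, -0.0, 1.524]
wrist_force: [-0.6, 0.1, -0.5]
width: 1.002
units x y z roll: [-1.0127  0.0235 -0.721 ] -0.0006
```

```bash
python3 -m handwheel '-1 0 0 -0.05 0;-1 0 0 -0.2 0;-1 0 0 -0.42 0;-1 0 0 -0.6 0;-1 -0.2 0.005 -0.72 0;-1 -0.4 0.01 -0.72 0;-1 -0.65 0.02 -0.72 0;-1 -0.9 0.02 -0.72 0;-1 -1 0.02 -0.72 0;-1 -1 0.02 -0.72 0'; python3 w.py w8
python3 - <<'E'
from m import *
c=cam("wrist"); h,s,v=[c["hsv"][...,i].astype(int) for i in range(3)]
P,z=zone(c,(480,680,-230,-60),-4,16); k=big(z&(s<60)&(v>100)); print("tile",rect(plane(c,k,6)))
P,z=zone(c,(480,680,-230,-60),18,60); q=P[z]; print(q.min(0).round(1),q.max(0).round(1),z.sum())
b=q[(q[:,2]>40)&(q[:,2]<52)]; print(len(b),b.min(0),b.max(0),cv2.minEnclosingCircle(b[:,:2].astype(np.float32)))
k=big(z); print(plane(c,k,45).min(0),plane(c,k,45).max(0), k.min(0),k.max(0))
for n in("scene","side"):
    c=cam(n,n+"1"); P,z=zone(c,(480,680,-230,-60),20,46); q=P[z]; print(n,len(q),circ(q[:,:2]))
    P,z=zone(c,(450,700,40,190),20,50); print("harm",rect(P[z]),rect(plane(c,big(z),32)))
E
```

```text
time_s: 18.85
position: [567.0, -147.7, 189.6]
eef_rot: [3.141, 0.0, 1.52]
wrist_force: [-0.5, 0.2, -0.6]
width: 0.998
18.9 [ 567.1 -146.4  189.5] [ 3.141 -0.     1.522] [-0.25  0.24  0.01  1.34  0.   -0.2 ] 1.0020850142321611
tile (array([ 564. , -149.2]), array([99.9, 99.3]), 14.8)
[ 547.3 -172.9   19.6] [ 596.4 -123.1   60. ] 1503
438 [ 547.38122621 -172.87212648   40.09949618] [ 596.44729736 -123.07460305   51.97903066] ((572.0054321289062, -148.22586059570312), 25.187156677246094)
[ 543.36767824 -172.86411013   45.        ] [ 595.70141712 -123.34569378   45.        ] [254 169] [305 221]
scene 224 (array([ 573.6, -150.9]), np.float64(24.2))
harm (array([575.6, 102. ]), array([140.8,  28.7]), -2.5) (array([582.4, 100.9]), array([146.3,  29.3]), -2.5)
side 133 (array([ 573.7, -144.8]), np.float64(22.2))
harm (array([574.9, 108.4]), array([140.3,  29.8]), -2.6) (array([568.6, 117.5]), array([141.3,  36.7]), -2.3)
```

View pics/w8.png

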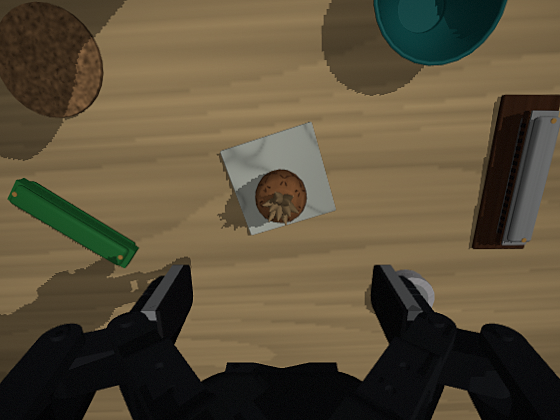

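View pics/side1.png

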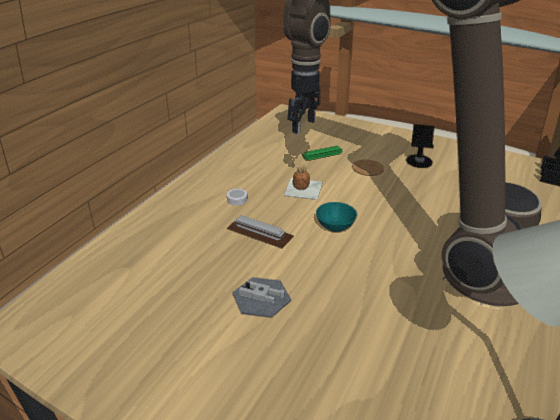

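```bash
python3 go.py 572.3 -148.2 14.5 87.2
python3 -m handwheel '-1 -0.003 0.02 0.05 0;-1 -0.006 0.02 0.2 0;-1 -0.006 0.02 0.36 0;-1 -0.006 0.02 0.5 0;-1 -0.006 0.02 0.6 0;-1 -0.006 0.02 0.66 0;-1 -0.006 0.02 0.69 0;-1 -0.006 0.02 0.7 0;-1 -0.006 0.02 0.7 0'
```

```text
units x y z roll: [-0.0127  0.0203  0.6988] 0.001
time_s: 20.18
position: [572.7, -147.6, 14.5]
eef_rot: [3.14, 0.0, 1.524]
wrist_force: [0.3, -0.1, -0.7]
width: 0.999
```

```bash
python3 -m handwheel '-0.5 0 0 0 0;0 0 0 0 0;0.5 0 0 0 0;1 0 0 0 0;1 0 0 0 0;1 0 0 0 0' 40; python3 w.py w9; python3 -m handwheel '1 0 0 -0.01 0;1 0 0 -0.05 0;1 0 0 -0.13 0;1 0 0 -0.23 0;1 0 0 -0.34 0;1 0 0 -0.4 0;1 0 0 -0.42 0'; python3 go.py 434 -368 120 87.4
```

```text
time_s: 20.92
position: [572.7, -147.8, 14.6]
eef_rot: [3.14, 0.0, 1.524]
wrist_force: [-1.1, 0.7, 6.0]
width: 0.571
20.975 [ 572.7 -147.8   14.6] [3.14  0.    1.524] [-0.25  0.33 -0.27  0.97 -0.   -0.21] 0.5737074238213636
time_s: 21.85
position: [572.5, -147.6, 119.7]
eef_rot: [3.14, 0.0, 1.524]
wrist_force: [-0.5, 0.2, -0.9]
width: 0.576
units x y z roll: [-0.9065 -0.512  -0.0012] -0.0006
```

View pics/w9.png

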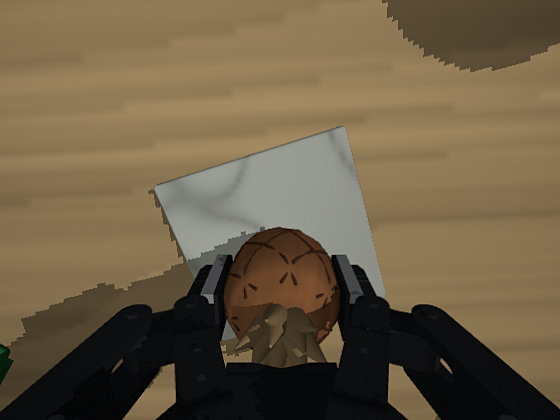

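```bash
python3 -m handwheel '1 -0.06 -0.03 0 0;1 -0.18 -0.1 0 0;1 -0.32 -0.18 0 0;1 -0.46 -0.26 0 0;1 -0.6 -0.34 0 0;1 -0.74 -0.42 0 0;1 -0.84 -0.48 0 0;1 -0.9 -0.51 0 0;1 -0.906 -0.512 0 0;1 -0.906 -0.512 0 0'; python3 w.py w10;  python3 - <<'E'
from m import *
c=cam("wrist"); h,s,v=[c["hsv"][...,i].astype(int) for i in range(3)]
P,z=zone(c,(340,530,-460,-270),2.5,14)
m=z&(s>100)&(h<17); k=big(m); q=plane(c,k,6)[:,:2]
print(cv2.minEnclosingCircle(q.astype(np.float32)))
ce=np.array(cv2.minEnclosingCircle(q.astype(np.float32))[0])
for _ in range(5):
    g=np.abs(np.linalg.norm(q-ce,axis=1)-51.5)<2.5; ce,r=circ(q[g])
print(ce,r,g.sum())
for n in("scene","side"):
    c=cam(n); h,s,v=[c["hsv"][...,i].astype(int) for i in range(3)]
    P,z=zone(c,(340,530,-460,-270),-4,16); m=z&(s>115)&(h<17); k=big(m); q=plane(c,k,6)[:,:2]; print(n,cv2.minEnclosingCircle(q.astype(np.float32)),rect(q))
E
```

```text
time_s: 23.1
position: [433.8, -367.3, 118.5]
eef_rot: [-3.141, -0.001, 1.524]
wrist_force: [-0.1, -0.0, 0.4]
width: 0.575
23.15 [ 434.  -367.1  118.6] [-3.141e+00 -1.000e-03  1.525e+00] [-0.7   0.23 -0.16  1.18  0.   -0.66] 0.5708833272893048
((433.95855712890625, -368.3053894042969), 51.72675704956055)
[ 433.9 -368.2] 51.0 260
scene ((436.39862060546875, -369.98431396484375), 54.56325149536133) (array([ 436.3, -369.6]), array([106.1, 103.9]), 1.3)
side ((436.4344482421875, -362.0818176269531), 52.379249572753906) (array([ 436. , -361.1]), array([101.3,  94.7]), -73.0)
```

View pics/w10.png

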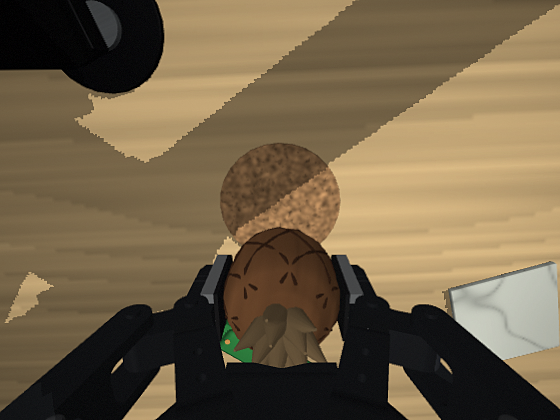

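```bash
python3 - <<'E'
from m import *
c=cam("side"); P,z=zone(c,(150,400,-620,-380),15,300); q=P[z]; print(q.min(0),q.max(0),len(q))
c=cam("scene"); P=xyz(c); sub=P[100:165,60:110].reshape(-1,3); q=sub[sub[:,2]>15]; print(q.min(0),q.max(0),len(q))
E
python3 go.py 434.2 -368.4 15.2 87.4
```

```text
[ 256.53765746 -523.95329362   15.04920513] [ 338.40783701 -455.62295955  130.03025702] 571
[ 269.81501058 -520.93897738   15.02352193] [1265.55421321   -9.98776437  659.77683992] 1779
units x y z roll: [-0.0048  0.0008  0.4146] -0.0002
```

```bash
python3 -m handwheel '1 -0.005 0.001 0.03 0;1 -0.005 0.001 0.1 0;1 -0.005 0.001 0.2 0;1 -0.005 0.001 0.29 0;1 -0.005 0.001 0.36 0;1 -0.005 0.001 0.395 0;1 -0.005 0.001 0.406 0;1 -0.005 0.001 0.412 0;1 -0.005 0.001 0.416 0;1 -0.005 0.001 0.416 0'; python3 w.py w11
```

```text
time_s: 24.65
position: [434.1, -369.2, 15.2]
eef_rot: [3.141, 0.0, 1.524]
wrist_force: [0.2, -0.1, -0.7]
width: 0.575
24.7 [ 434.  -369.2   15.2] [3.141 0.    1.524] [-0.7   0.29 -0.32  0.96  0.   -0.66] 0.5734230630649293
```

View pics/w11.png

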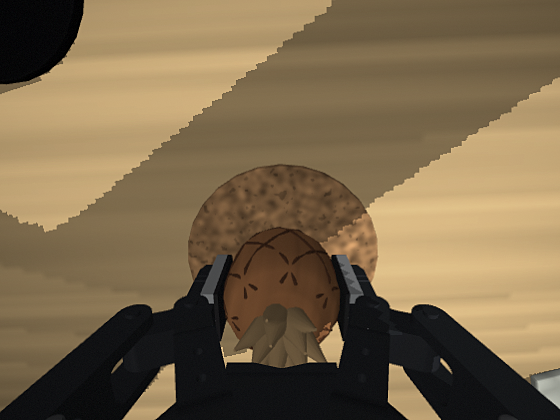

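```bash
python3 -m handwheel '1 0 0 0.002 0;1 0 0 0.003 0;1 0 0 0.003 0;0.2 0 0 0.003 0;-0.1 0 0 0.003 0;-0.3 0 0 0.003 0;-1 0 0 0.003 0;-1 0 0 0.003 0;-1 0 0 0.003 0'; python3 -m handwheel '-1 0 0 -0.05 0;-1 0 0 -0.2 0;-1 0 0 -0.42 0;-1 0 0 -0.6 0;-1 0 0 -0.7 0;-1 0 0 -0.7 0'; python3 w.py w12;python3 - <<'E'
from m import *
c=cam("wrist")
P,z=zone(c,(340,530,-460,-270),40,52); q=P[z]; print(len(q),q.min(0),q.max(0),cv2.minEnclosingCircle(q[:,:2].astype(np.float32)))
E
python3 go.py 451.5 314.5 190 97.5
```

```text
time_s: 25.82
position: [433.8, -369.0, 13.9]
eef_rot: [-3.141, -0.0, 1.524]
wrist_force: [0.1, 0.0, -0.4]
width: 1.001
time_s: 26.58
position: [434.8, -369.9, 192.3]
eef_rot: [3.137, 0.003, 1.524]
wrist_force: [-0.4, 0.2, -0.9]
width: 1.0
26.625 [ 434.2 -369.4  190.3] [3.140e+00 1.000e-03 1.524e+00] [-0.7   0.21 -0.03  1.33  0.   -0.66] 1.0017355888738668
442 [ 409.09646305 -392.87825194   40.00356938] [ 458.32375227 -343.14771427   51.99796551] ((433.76055908203125, -368.3670349121094), 25.285192489624023)
units x y z roll: [ 2.7341 -0.0578 -0.0043] -0.0567
```

View pics/w12.png

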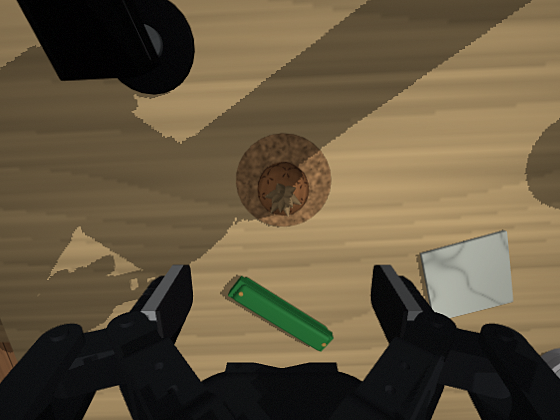

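```bash
python3 -m handwheel '-1 0.2 0 0 0;-1 0.45 -0.01 0 0;-1 0.7 -0.02 0 0;-1 1 -0.02 0 0'; python3 -m handwheel '-1 0.25 0 0 0;-1 0.5 -0.01 0 0;-1 0.75 -0.02 0 0;-1 1 -0.02 0 0';python3 -m handwheel '-1 0.25 0 0 0;-1 0.45 -0.01 0 -0.02;-1 0.65 -0.015 0 -0.04;-1 0.734 -0.018 0 -0.057;-1 0.734 -0.018 0 -0.057;-1 0.734 -0.018 0 -0.057'; python3 w.py w13;  python3 - <<'E'
from m import *
c=cam("wrist"); P,z=zone(c,(370,540,230,400),17,45); k=big(z); print("capo",rect(plane(c,k,26)),rect(P[z]),np.median(P[z][:,2]))
E
```

```text
time_s: 27.18
position: [438.8, -129.7, 187.5]
eef_rot: [-3.139, -0.001, 1.523]
wrist_force: [0.9, 0.0, 0.4]
width: 0.998
time_s: 27.68
position: [445.6, 120.0, 187.7]
eef_rot: [-3.14, 0.001, 1.524]
wrist_force: [0.6, 0.2, -0.7]
width: 0.995
time_s: 28.42
position: [450.7, 300.5, 188.5]
eef_rot: [-3.14, 0.001, 1.702]
wrist_force: [0.5, -0.8, -0.3]
width: 0.998
28.475 [450.9 300.4 188.8] [-3.141e+00  1.000e-03  1.701e+00] [ 0.59  0.16 -0.09  1.32 -0.    0.46] 0.9998194130131715
capo (array([449.2, 314.8]), array([93.6, 35.3]), 6.5) (array([449.5, 315. ]), array([93.4, 35.6]), 6.4) 25.949433242357266
```

View pics/w13.png

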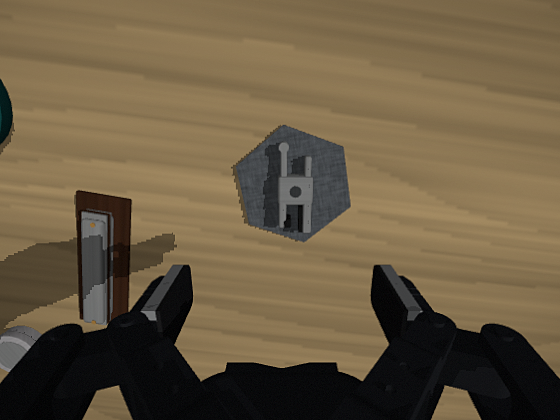

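```bash
python3 - <<'E'
from m import *
c=cam("wrist"); print(plane(c,[(295,191)],26))
E
python3 go.py 451.5 314.6 9.5 97.6
```

```text
[[451.55176773 314.95916764  26.        ]]
units x y z roll: [0.056  0.009  0.7186] -0.0009
```

```bash
python3 -m handwheel '-1 0.056 0.009 0.05 0;-1 0.056 0.009 0.2 0;-1 0.056 0.009 0.4 0;-1 0.056 0.009 0.56 0;-1 0.056 0.009 0.66 0;-1 0.056 0.009 0.7 0;-1 0.056 0.009 0.716 0;-1 0.056 0.009 0.718 0;-1 0.056 0.009 0.718 0'; python3 -m handwheel '0 0 0 0 0;0.3 0 0 0 0;1 0 0 0 0;1 0 0 0 0;1 0 0 0 0;1 0 0 0 0' 50; python3 w.py w14; python3 go.py 564.1 -149.1 90 97.5
```

```text
time_s: 29.7
position: [452.0, 316.3, 10.5]
eef_rot: [3.14, -0.001, 1.703]
wrist_force: [0.0, 0.2, 0.5]
width: 0.999
time_s: 30.45
position: [451.6, 316.0, 10.0]
eef_rot: [3.141, -0.0, 1.703]
wrist_force: [-0.3, 0.1, 5.7]
width: 0.406
30.5 [451.7 316.1  10. ] [ 3.141 -0.     1.703] [ 0.61  0.27 -0.37  0.94 -0.    0.48] 0.4019528069538579
units x y z roll: [-1.9036  0.2012 -0.3199] 0.0003
```

View pics/w14.png

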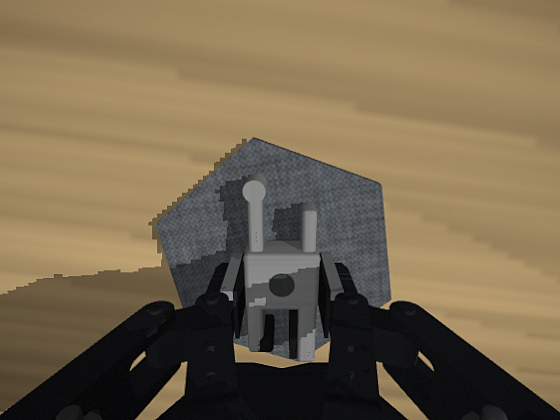

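```bash
python3 -m handwheel '1 0 0 -0.02 0;1 0 0 -0.08 0;1 0 0 -0.18 0;1 0 0 -0.28 0;1 -0.06 0.006 -0.36 0;1 -0.16 0.016 -0.38 -0.01;1 -0.3 0.03 -0.38 -0.02;1 -0.45 0.047 -0.38 -0.03;1 -0.6 0.063 -0.38 -0.04;1 -0.75 0.08 -0.38 -0.04'; python3 go.py 564.1 -149.1 90 104.8
```

```text
time_s: 31.75
position: [496.0, 131.5, 105.4]
eef_rot: [3.141, -0.0, 1.829]
wrist_force: [0.3, -0.3, -0.6]
width: 0.411
units x y z roll: [-1.1549 -0.0232  0.0616] -0.0001
```

```bash
python3 -m handwheel '1 -0.15 -0.003 0 0;1 -0.3 -0.006 0 0;1 -0.45 -0.01 0 0;1 -0.6 -0.012 0 0;1 -0.75 -0.015 0 0;1 -0.88 -0.018 0 0;1 -0.97 -0.02 0 0;1 -1 -0.02 0 0'; python3 go.py 564.1 -149.1 90 104.8
```

```text
time_s: 32.75
position: [554.9, -111.3, 104.8]
eef_rot: [3.141, -0.0, 1.827]
wrist_force: [0.1, -0.1, -1.0]
width: 0.409
units x y z roll: [-0.1557 -0.0027  0.0592] -0.0006
```

```bash
python3 -m handwheel '1 -0.05 -0.001 0 0;1 -0.11 -0.002 0.02 0;1 -0.14 -0.003 0.05 0;1 -0.155 -0.003 0.06 0;1 -0.155 -0.003 0.06 0;1 -0.155 -0.003 0.06 0'; python3 w.py w15
python3 - <<'E'
from m import *
c=cam("wrist"); h,s,v=[c["hsv"][...,i].astype(int) for i in range(3)]
st=ctrl.get_state(); th=st["eef_rot"][2]; p=st["position"][:2]
xt=np.array([np.cos(th),np.sin(th)]); yt=np.array([np.sin(th),-np.cos(th)])
P,z=zone(c,(480,680,-230,-60),2,16); m=z&(s<60)&(v>70)
for r in range(95,300,20):
    u=np.where(m[r])[0]
    if len(u):
        t=plane(c,[(u.min()-.5,r),(u.max()+.5,r)],6)[:,:2]-p; print(r,u.min(),u.max(),(t@xt).round(1),(t@yt).round(1))
k=[np.where(m[:,u])[0].min() for u in (210,230,250,310,330,350)]; print(k)
t=plane(c,[(282,np.median(k)-.5)],6)[0,:2]-p; print("far edge",t@xt,t@yt)
E
```

```text
time_s: 33.5
position: [563.8, -147.8, 89.6]
eef_rot: [3.142, -0.0, 1.829]
wrist_force: [0.1, 0.2, -0.7]
width: 0.406
33.55 [ 563.9 -147.8   89.7] [3.141 0.    1.829] [-0.26  0.27 -0.18  1.13  0.   -0.51] 0.41059258263514037
155 210 346 [-51.7  48. ] [-45.6 -45.7]
175 212 345 [-51.2  48.2] [-30.8 -30.9]
195 213 343 [-51.5  47.7] [-15.4 -15.5]
215 214 342 [-51.8  47.9] [0.7 0.6]
235 216 341 [-51.3  48.2] [17.4 17.3]
255 217 340 [-51.7  48.4] [34.9 34.7]Traceback (most recent call last):
  File "<stdin>", line 10, in <module>
    return umr_minimum(a, axis, None, out, keepdims, initial, where)
ValueError: zero-size array to reduction operation minimum which has no identity
```

View pics/w15.png

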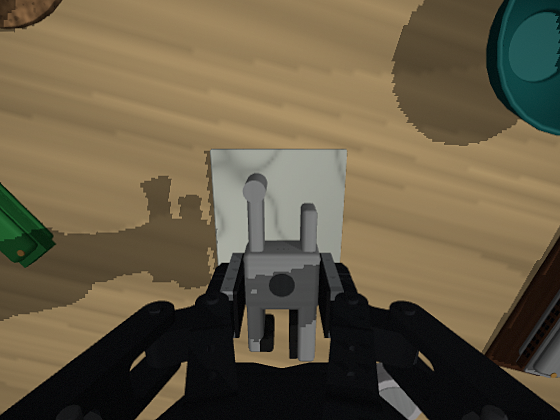

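Run:
```python
from m import *
c=cam("wrist"); st=ctrl.get_state(); th=st["eef_rot"][2]; p=st["position"][:2]
xt=np.array([np.cos(th),np.sin(th)]); yt=np.array([np.sin(th),-np.cos(th)])
t=plane(c,[(282,285),(282,240.5),(282,307)],26+79.6)[:,:2]-p; print((t@xt).round(1),(t@yt).round(1))
t=plane(c,[(282,149.5)],6)[:,:2]-p; print((t@xt).round(1),(t@yt).round(1))
v=c["hsv"][...,2]; print(v[225:315:3,265], v[225:315:3,300])
```

```text
[1.1 1.  1.1] [  0.4 -22.2  12.5]
[1.1] [-49.5]
[173 173 173 175 174 120  60  67  71  71 104 115 117 116 120 118 124  73
  74  76  74  74  73  76  74  74  71  74  84 108] [ 91  58  58  59  59  39  48  53  62  73 103 115 117 118 125  72  73  74
  74  74  74  73  73  74  74  74  71  73  73  73]
```

```bash
python3 -m handwheel '1 -0.01 0 0.03 0;1 -0.01 0 0.1 0;1 -0.01 0 0.18 0;1 -0.01 0 0.25 0;1 -0.01 0 0.29 0;1 -0.01 0 0.305 0;1 -0.01 0 0.312 0;1 -0.01 0 0.316 0;1 -0.01 0 0.316 0'; python3 w.py w16
```

```text
time_s: 34.78
position: [564.8, -150.5, 11.0]
eef_rot: [3.141, 0.0, 1.828]
wrist_force: [0.4, 0.4, -0.9]
width: 0.408
34.825 [ 564.8 -150.5   11. ] [3.141 0.    1.828] [-0.26  0.32 -0.29  0.96 -0.   -0.52] 0.40637639992783475
```

View pics/w16.png

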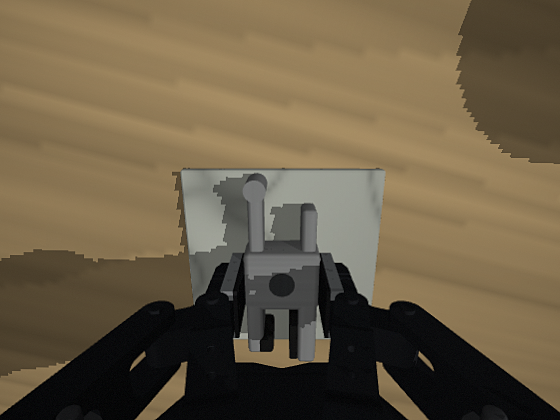

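```bash
python3 -m handwheel '1 0 0 0.002 0;1 0 0 0.004 0;1 0 0 0.004 0;0.4 0 0 0.004 0;0 0 0 0.004 0;-0.3 0 0 0.004 0;-1 0 0 0.004 0;-1 0 0 0.004 0;-1 0 0 0.004 0'; python3 -m handwheel '-1 0 0 -0.04 0;-1 0 0 -0.15 0;-1 0 0 -0.35 0;-1 0 0 -0.55 0;-1 0 0 -0.7 0;-1 0 0 -0.7 0;-1 0 0 -0.7 0'; python3 w.py w17
python3 - <<'E'
from m import *
c=cam("wrist"); h,s,v=[c["hsv"][...,i].astype(int) for i in range(3)]
P,z=zone(c,(480,680,-230,-60),17,45); print("capo",rect(plane(c,big(z),26)),rect(P[z]),np.median(P[z][:,2]))
P,z=zone(c,(480,680,-230,-60),2,45); k=big(z&(s<60)); print("tile",rect(plane(c,k,6)))
for n in("scene","side"):
    c=cam(n,n+"2")
    for nm,b,lo,hi in(("capo",(480,680,-230,-60),17,45),("harm",(450,700,40,190),20,50),("shaker",(340,530,-450,-280),20,60),("tin",(650,780,-70,50),17,40)):
        P,z=zone(c,b,lo,hi); print(n,nm,rect(P[z]),P[z].mean(0).round(1))
    P,z=zone(c,(300,500,-110,60),36,60); print("bowl",circ(P[z][:,:2]))
E
```

```text
time_s: 35.95
position: [564.5, -150.4, 9.5]
eef_rot: [-3.141, -0.0, 1.828]
wrist_force: [-0.0, -0.0, 0.0]
width: 0.999
time_s: 36.83
position: [564.3, -150.4, 184.3]
eef_rot: [-3.141, -0.0, 1.828]
wrist_force: [0.4, 0.5, -0.3]
width: 1.001
36.875 [ 563.9 -150.3  183.6] [-3.140e+00 -1.000e-03  1.828e+00] [-0.26  0.24 -0.    1.33  0.   -0.52] 1.001514254747895
capo (array([ 562.8, -150.3]), array([93.9, 35.7]), 13.4) (array([ 563. , -150.3]), array([93.7, 36.1]), 13.3) 25.931453528963306
tile (array([ 565.7, -149.1]), array([102.5,  99.7]), 14.8)
scene capo (array([ 564.9, -152.6]), array([95.1, 35.8]), 14.6) [ 574.7 -150.6   25.3]
scene harm (array([574. , 102.1]), array([142.9,  28.6]), -2.5) [584.8 101.1  30.4]
scene shaker (array([ 443.4, -367.4]), array([50.6, 37.4]), -72.1) [ 449.9 -364.    43.5]
scene tin (array([711. ,  -7.9]), array([61.9, 57.8]), 1.9) [713.5  -8.1  22.9]
bowl (array([408.9, -13.9]), np.float64(51.3))
side capo (array([ 564.3, -146.9]), array([93.8, 42.5]), 14.9) [ 569.  -144.3   23. ]
side harm (array([575.7, 109.1]), array([142. ,  29.4]), -1.5) [570.1 112.6  28.8]
side shaker (array([ 431.4, -357.5]), array([49.3, 36.7]), 29.5) [ 431.9 -352.1   42.5]
side tin (array([711.6,  -2.5]), array([60.6, 59.3]), 1.0) [710.   -1.3  21.7]
bowl (array([408. ,  -9.2]), np.float64(51.3))
```

View pics/w17.png

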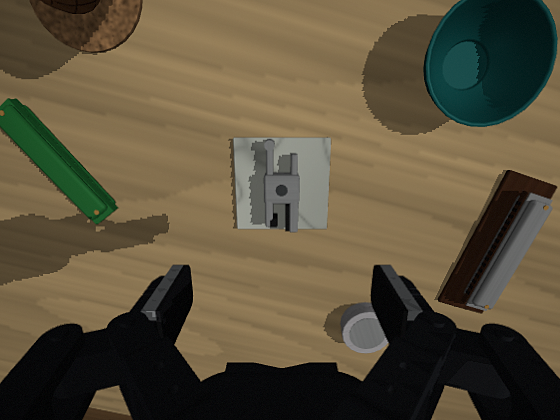

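View pics/scene2.png

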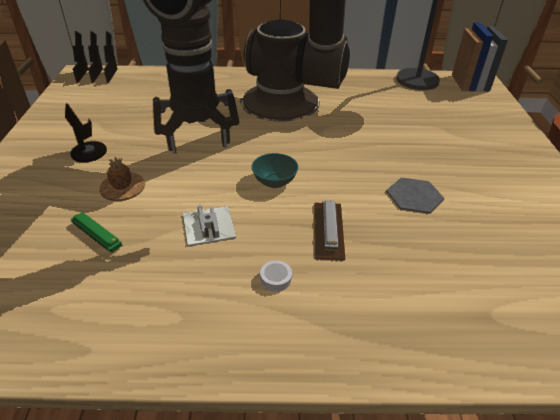

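```bash
python3 -c "
from rig import order; print(order.close_job())"
```

```text
the job is handed in; nothing more can be done
None
```

The harmonica, shaker and capo are each back on their own place. I handed the job in at about 37 s of the 99 s allowed.

**What I did:** I moved the capo from the board to the felt mat, then the harmonica from the coaster to the board. After that the shaker went from the tile to the coaster, and the capo from the mat to the tile. Each was lowered until it was at or very near its resting height before the fingers opened.

**Last checks:**

| Item | Result |
|---|---|
| Shaker | Upright, about 0.3 mm from the coaster's centre (wrist camera) |
| Harmonica | Flat and along the board at the same yaw (about -2.5°), about 1–3 mm from its centre (scene and side cameras) |
| Capo | Flat, its block about 1–2 mm from the tile's centre and nearly in line with its sides |
| Bowl and tin | At their starting readings within about 2 mm |
| Green look-alike | Not touched |
| Gripper | Open and about 180 mm up, touching nothing |

**Disagreements:**
- The scene and side cameras differed by 3–7 mm in y for the same points, so I placed by the wrist camera and by positions measured relative to each place.
- In the last side view the harmonica's yaw read -1.5°, against -2.5° from the scene camera.
- Each time the gripper closed on an object, the wrist force showed a brief 5–6 N upward, well under the limits. The highest reading I saw was 6 N, but I only read it at the end of each move.

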